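Back off the board vise's knurled locking ring by two counted turns

ROBOT

A 7-joint arm with a two-finger parallel gripper is mounted at the origin on the work surface. World frame = base frame: x ahead of the robot, y to its left, z up, the work surface at z = 0. Lengths are in m, angles in rad, forces in N, time in s.
With the tool pointing down it reaches from about 0.425 to 0.925 m from the base axis. Payload 6.8 kg.
Tool frame: the origin (TCP) lies on the centre line of the jaws, within the pads' length; the fingertips stand 19 mm ahead of it and the grasp point (between the pads) is the TCP (r.tip_extent is the y of the fingertips in the tool frame, in m); y points along the fingers, z is the direction in which the jaws open and shut, and the axes are right-handed (so a half turn about y gives the same grasp; the last joint's range is limited). The gripper opens to 85 mm and grips with 20 to 120 N. Pads are 22 mm wide; open, the fingers measure 114 mm over their backs; the gripper's body (76 mm by 85 mm) begins 54 mm behind the grasp point. The pads swing forward as they close: fully open they stand 13 mm farther back than shut.
Start: joints at [-1.339, 0.477, 0.022, 1.555, -0.011, 1.109, -0.083], TCP at [0.225, 0.636, 0.25] pointing down, gripper open.
Joint ranges: [-2.96, 2.96], [-0.34, 2.1], [-1.41, 1.46], [0.24, 2.44], [-1.37, 4.51], [0.17, 1.92], [-2.96, 2.96]. Speed limits (rad/s): [2.39, 2.39, 3.14, 3.14, 3.14, 3.14, 3.14].

INTERFACE

Orientations are given as a rotation vector (axis times angle).
In Python, from bench import r gives the robot as it stands. The module is installed in compiled form; this text tells all that it offers.
- The arm moves only by the tool jog_arm, never from a script. Its argument "motion" is a list of rows, each a list of 3 entries, a list of its own where there are three numbers: the opening, from 0 (shut) to 1 (fully open), then the shift along the tool's x, y, z in m, then the turn, a rotation vector about the tool's x, y, z in degrees. A call has 1 to 10 rows; each row shifts and turns the commanded pose from where the row before left it, along the tool's axes as they then stand; what a row does not reach is not made up. A row lasts 1/12 s, in which the tool goes at most 41.7 mm and 7.16 degrees, less where a joint would pass 70% of its speed; a pose out of reach is approached as far as the arm can. A call with a gripper value outside its range is refused whole. The fingers move at their own pace and stop on an object; "force" is the grip in N (left out, the last holds). Time passes only in rows, so rows that do not move let the fingers close. It gives the time, the measured TCP pose, the force and the opening at its end, in the units of the state.
- r.get_obs(): the state, without advancing time (a new reading comes with each control period).
- r.grab_frame(name): name is "side" or "top" or "wrist"; returns a dict with "image" (384x512x3 uint8, red, green, blue), "range_z" (384x512 float32, m along the optical axis (not along the pixel's ray), 0 where there is no reading), "fx", "fy", "cx", "cy" (pixels), "xyz" and "orientation" of the camera in the world. Camera axes: x right, y down, z forward; pixel columns grow to the right and rows downward; lengths in m; the calibration is good to about 2 mm. The wrist camera is an equidistant fisheye: a pixel r from the principal point sees the ray r / f radians off the axis. A picture is of the moment at which its call begins.
- r.hand_in(): hands the job in, once; it reports no verdict.
The state is a dict: "clock": time; "joints": joint angles; "qvel": joint speeds; "tau": joint torques, N m; "tcp_pos": TCP position; "orientation": TCP orientation; "contact_force": force on the tool from outside, world axes, zero at the start; "moment": the same for the moment, N m; "grip_width": finger opening in m.
Only numpy, scipy, OpenCV 4.12 (cv2) and the standard library are available. Lean on these libraries where they do the work, as an engineer would, in place of code of your own. Each camera call takes 0.05 s, during which the arm holds its last target.

TASK

Slacken the board vise's clamp so that the board can be taken out later: with a fingertip pressed lightly down on the knurled rim of its locking ring, roll the ring counter-clockwise (seen from above) until the dark line on it meets the fixed pointer, then count two more full turns and stop with the line at the pointer again. Do not run on past that, since a quarter of a turn more takes the ring off its thread. Do not grip or lift anything, and leave the board in the vise and the things on the bench where they are.

Things in the scene. Friction and masses are not known exactly. Their poses are not given: they have to be found in the camera images.
- vise: Black board vise on rubber feet, fixed to the bench, 270 x 124 mm, nothing on it above 60 mm. Origin on the bench surface under the ring's vertical axis; z up. Base plate (top at 30 mm) spans x = -65 to +205 mm; two jaws (x = 73 to 203 mm, tops at 58 mm) and the circuit board stand on its +x side, away from the robot. Yaw varies by up to 0.45 rad.
- ring_top (a point): Centre of the locking ring's flat top, 60 mm above the bench. The ring is an aluminium disc 96 mm across (too wide to grip), 18 mm thick, axis vertical, knurled at its edge and on top between radius 27 and 47 mm, all flush. A fingertip pressed 4 to 6 mm down drags it round by friction, in strokes or in circles of about 32 mm radius about the axis; expect some slip.
- ring_line (a point): Outer end of the one dark line inlaid flush in the ring's top (5 mm wide, radial, from 13 to 48 mm from the axis, and on down the edge). This point is on the top edge, 48 mm from the axis, and turns with the ring.
- pointer (a point): The fixed pointer: a small aluminium block (8 x 11 x 16 mm) on the vise's base just outside the ring's edge, on the vise's +y side. This point is its inner top edge, 51 mm from the ring's axis, 46 mm above the bench (14 mm below the ring's top).
- ring (a joint): Ring angle in rad, not wrapped, growing counter-clockwise seen from above (loosening). 0: line at the pointer for the first time; starts at -1.4 to -0.4 (line clockwise of the pointer); 6.28 is one, 12.57 two full turns past it. The ring's own friction (0.03 N m) keeps it where it is left. The jaws do not move during the job.
- spindle: Sprung spindle that carries the ring; origin and axes as the vise's, but it sinks with the ring. From about 1 N ring and spindle give straight down under a finger, 0.9 N per mm, bottoming after 8 mm (about 8 N), and rise again when left. More than 25 N strains it.
- board: Green circuit board, 100 x 90 x 4 mm, lying loose on ledges between the jaws, centre 138 mm from the ring's axis on the vise's +x side, underside 41 mm above the bench. Origin: centre of its underside. To be left alone.
- pen: Blue vacuum pickup pen with brass tip, 138 mm long, 11 mm thick, lying on the bench beside the vise. Origin: under its middle. To be left alone.
- pot: Squat stainless tip-tinner pot, 52 mm in diameter, 22 mm high, on the bench beside the vise. Origin: under its centre. To be left alone.
- tweezers: Steel tweezers, about 125 mm long, 6 mm high, lying on the bench beside the vise. Origin: under its middle. To be left alone.
- flux: Small amber flux bottle, 34 mm in diameter, 60 mm high, standing on the bench to the +y side of the vise. Origin: under its centre. To be left alone.

How it is judged:
On the way, in this order (a step that is already met when the one before it is completed fails the run):
1. a fingertip on the ring has brought its line past the pointer for the first time (value of joint ring above 0 rad and contact force between the fingers and spindle above 0.3 N).
2. a fingertip on the ring has brought its line past the pointer again: one full turn (value of joint ring above 6.2832 rad and contact force between the fingers and spindle above 0.3 N).
At the end, for the whole second after the job is handed in: The ring stands at rest two full turns past the first meeting of line and pointer, its line within 0.3 rad (17 degrees, 14 mm at the rim) of the pointer; board, pen, pot, tweezers and flux bottle are within 10 mm of where they began (value of joint ring between 12.266 and 12.866 rad and velocity of joint ring between -0.05 and 0.05 rad/s and distance of each of board, pen, pot, tweezers, flux from where it was at the start of the episode below 0.01 m); the robot touches nothing.
It fails at once if the ring is run a quarter of a turn or more past the two turns (value of joint ring above 14.14 rad).
It fails at once if the ring is pressed with more than 25 N (contact force between the fingers and spindle above 25 N).
It fails at once if the board, pen, pot, tweezers or flux bottle is lifted, carried or pushed more than 10 mm (distance of any of board, pen, pot, tweezers, flux from where it was at the start of the episode above 0.01 m).
It also fails if it takes over 61 s, if anything falls off the work surface, if the arm or the gripper's body presses on something with over 40 N, if the wrist force passes 120 N, or if a joint passes its speed limit or range.

## Working session

There is one attempt and no reset: what is moved stays moved. The work goes in short steps, Python scripts to look and compute and a tool call to move; the robot and the scene stay as the last step left them, time stands still between calls to the robot, and variables do not carry over. Pictures are saved under pics/ and viewed, and the job is handed in when it is done.

Besides the shell and the picture viewer there is one more tool, called after ">>>" by a JSON object that holds its "api" and its "payload". jog_arm: Moves the arm, as the interface text tells. Its arguments: {"type":"object","properties":{"motion":{"type":"array","items":{"type":"array"}},"force":{"type":"number"}},"required":["motion"]}

```bash
mkdir -p pics; cat > h.py <<'E'
from bench import r
import numpy as np, cv2
from scipy.spatial.transform import Rotation as R
def snap(n,f):
    g=r.grab_frame(n); cv2.imwrite('pics/'+f,cv2.cvtColor(g['image'],cv2.COLOR_RGB2BGR)); return g
def Rm(g): 
    o=np.array(g['orientation']); return o if o.shape==(3,3) else R.from_rotvec(o).as_matrix()
def ray(g,u,v,z,fish=False):
    x=(u-g['cx'])/g['fx'];y=(v-g['cy'])/g['fy']
    d=np.array([x,y,1.])
    if fish:
        t=np.hypot(x,y); d=np.array([x/t*np.sin(t),y/t*np.sin(t),np.cos(t)]) if t>0 else d
    d=Rm(g)@d; c=np.array(g['xyz']); return c+d*(z-c[2])/d[2]
E
python3 - <<'E'
from h import *
print(r.get_obs(), r.tip_extent)
for n in ['side','top','wrist']:
    g=snap(n,n+'0.png'); print(n,g['xyz'],g['orientation'],g['fx'],g['cx'],g['cy'])
E
```

```text
{'clock': 0.0, 'joints': array([-1.33910839,  0.47782935,  0.02238059,  1.55644521, -0.01149874,
        1.10931609, -0.08310354]), 'qvel': array([-1.70984447e-03, -7.91093567e-04,  8.88726321e-04, -1.35816675e-03,
       -9.53742709e-05, -1.66289074e-03, -5.58106500e-04]), 'tau': array([-1.12098930e-04, -5.96449757e+01,  1.60753325e+00, -2.81190026e+01,
        1.23930656e-02,  9.33466275e-03, -3.85729933e-06]), 'tcp_pos': array([0.22481811, 0.63586659, 0.24930952]), 'orientation': array([-1.55616532,  0.26684263, -0.26659459]), 'contact_force': array([-0.57752061, -0.93074773,  0.25782744]), 'moment': array([-0.02504879, -0.03044578, -0.04112529]), 'grip_width': 0.08497002051400866} 0.019
side [0.5210975  0.83347816 0.51567742] [-0.05322097  2.67851412 -1.56121201] 419.340541384969 258.55794225607156 188.51735163226067
top [0.40678524 0.07264259 1.05868742] [-2.16990056  2.12979734 -0.1786052 ] 476.72549802896543 254.65481629949056 198.81548607053392
wrist [0.16308618 0.65807163 0.37461554] [2.38382286 1.68528251 0.22035615] 297.3186396354542 261.53577863334124 194.00284060370439
```

View pics/top0.png

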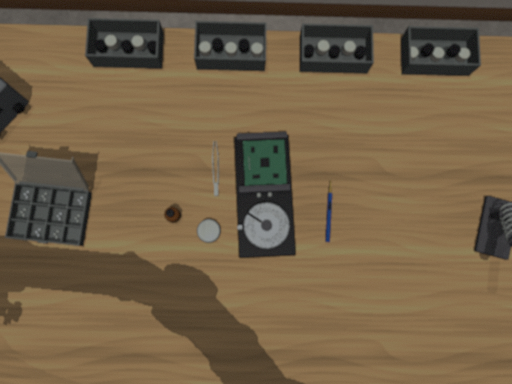

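View pics/side0.png

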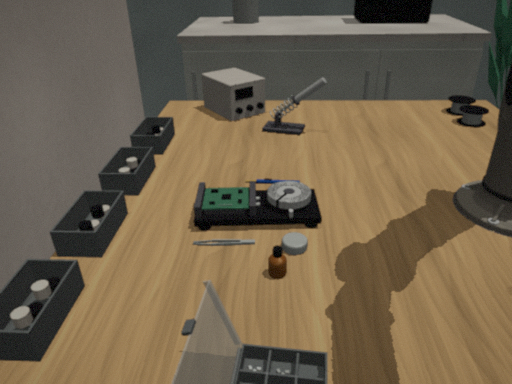

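View pics/wrist0.png

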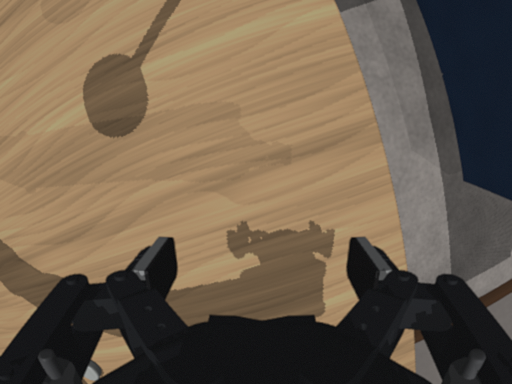

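Top view: ring centred near (267,225) with its dark line pointing up-left (to about (249,213)), pointer at about (240,227), pen on the right, pot, flux and tweezers on the left. Next I measure these precisely.

```bash
python3 - <<'E'
from h import *
g=r.grab_frame('top'); im=g['image']
c=im[120:270,150:350]; cv2.imwrite('pics/top_zoom.png',cv2.cvtColor(cv2.resize(c,None,fx=4,fy=4,interpolation=cv2.INTER_CUBIC),cv2.COLOR_RGB2BGR))
hsv=cv2.cvtColor(im,cv2.COLOR_RGB2HSV)
m=((hsv[...,1]<50)&(hsv[...,2]>90)).astype(np.uint8); 
m[:, :235]=0;m[:,300:]=0;m[:195]=0;m[262:]=0
m=cv2.morphologyEx(m,cv2.MORPH_OPEN,np.ones((3,3)))
cs,_=cv2.findContours(m,cv2.RETR_EXTERNAL,cv2.CHAIN_APPROX_NONE)
k=max(cs,key=cv2.contourArea); h=cv2.convexHull(k);print(cv2.fitEllipse(h),cv2.minEnclosingCircle(h))
P=np.array([ray(g,u,v,.06)[:2] for u,v in h[:,0]])
(x,y),rad=cv2.minEnclosingCircle(P.astype(np.float32));print(x,y,rad)
(u,v),_,_=cv2.fitEllipse(h);print('ring',ray(g,u,v,.06))
gm=cv2.inRange(hsv,(40,60,20),(90,255,255));gm[:120]=0;gm[200:]=0
M=cv2.moments(gm[:,200:320],True);bu,bv=M['m10']/M['m00']+200,M['m01']/M['m00'];print('board',bu,bv,ray(g,bu,bv,.045),M['m00'])
print('depth ring',g['range_z'][225,275], g['range_z'][225,200])
E
```

```text
((266.13604736328125, 225.1634063720703), (45.1385498046875, 45.17393112182617), 73.09909057617188) ((266.1278991699219, 225.12791442871094), 22.714399337768555)
0.5034516453742981 0.033775798976421356 0.04799332469701767
ring [0.50309368 0.03376598 0.06      ]
board 264.19758507135015 161.67892425905598 [0.64310324 0.03931767 0.045     ] 1822.0
depth ring 1.0009811 1.0365322
```

View pics/top_zoom.png

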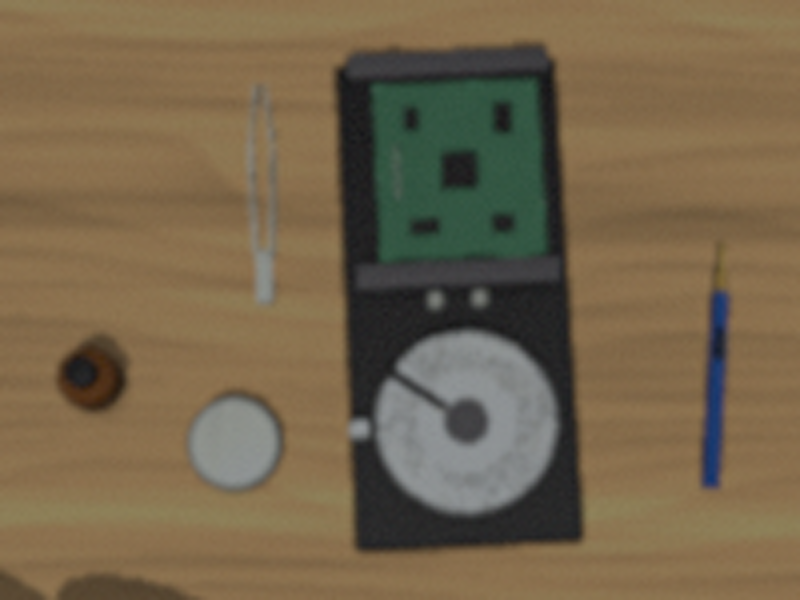

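```bash
python3 - <<'E'
from h import *
g=r.grab_frame('top')
z=lambda a,b:(150+(a+.5)/4-.5,120+(b+.5)/4-.5)
c=np.array([.5033,.0338])
for n,p,h in [('line',(394,372),.06),('linein',(440,402),.06),('pointer',(368,429),.046),('pot',(235,441),.022),('flux',(82,370),.06),('board',(460,170),.045),('hub',(465,421),.06)]:
    q=ray(g,*z(*p),h)[:2]; d=q-c; print(n,q.round(4),np.hypot(*d).round(4),np.degrees(np.arctan2(d[1],d[0])).round(1))
o=r.get_obs();Rt=R.from_rotvec(o['orientation']).as_matrix();print(Rt.round(4))
print('d tool', Rt.T@(np.array([.503,.034,.25])-o['tcp_pos']))
E
```

```text
line [0.5289 0.0721] 0.0461 56.3
linein [0.5135 0.0476] 0.0172 53.7
pointer [0.4998 0.0854] 0.0517 93.9
pot [0.4941 0.1578] 0.1243 94.2
flux [0.5268 0.2362] 0.2038 83.4
board [0.6421 0.0384] 0.1389 1.9
hub [0.5037 0.0343] 0.0007 53.2
[[ 9.428e-01 -2.000e-04  3.333e-01]
 [-3.333e-01 -8.000e-04  9.428e-01]
 [ 0.000e+00 -1.000e+00 -8.000e-04]]
d tool [ 4.62917965e-01  2.50231979e-04 -4.75078836e-01]
```

>>> {"api": "jog_arm", "payload": {"motion": [[0,[0,0,0],[0,-6.5,0]],[0,[0,0,0],[0,-6.5,0]],[0,[0,0,0],[0,-6.47,0]],[0,[0.014,0,-0.032],[0,0,0]],[0,[0.014,0,-0.032],[0,0,0]],[0,[0.014,0,-0.032],[0,0,0]],[0,[0.014,0,-0.032],[0,0,0]],[0,[0.014,0,-0.032],[0,0,0]],[0,[0.014,0,-0.032],[0,0,0]],[0,[0.014,0,-0.032],[0,0,0]]], "force": 30}}

```text
clock: 1.08
tcp_pos: [0.3234, 0.4107, 0.2504]
orientation: [-1.571, -0.0, -0.0]
contact_force: [0.3, 0.3, 0.6]
grip_width: 0.0003
```

>>> {"api": "jog_arm", "payload": {"motion": [[0,[0.014,0,-0.032],[0,0,0]],[0,[0.014,0,-0.032],[0,0,0]],[0,[0.014,0,-0.032],[0,0,0]],[0,[0.014,0,-0.032],[0,0,0]],[0,[0.014,0,-0.032],[0,0,0]],[0,[0.014,0,-0.032],[0,0,0]],[0,[0.014,0,-0.032],[0,0,0]],[0,[0.014,0,-0.032],[0,0,0]],[0,[0.014,0,-0.032],[0,0,0]],[0,[0,0,0],[0,0,0]]]}}

```text
clock: 1.92
tcp_pos: [0.4512, 0.1176, 0.2506]
orientation: [-1.573, 0.006, -0.009]
contact_force: [-0.6, 0.2, 0.2]
grip_width: 0.0002
```

```bash
python3 - <<'E'
from h import *
o=r.get_obs();print(o['clock'],o['tcp_pos'],o['joints'],o['contact_force'],o['grip_width']);Rt=R.from_rotvec(o['orientation']).as_matrix();print(Rt.round(4))
E
```

```text
1.9167 [0.45116429 0.11756609 0.25064751] [-0.60623715  0.12535119  0.23658272  2.04938356 -0.03262342  0.96980492
  1.2082711 ] [-0.62719551  0.23078984  0.20882159] 0.00016713745628653954
[[ 1.      0.0016  0.0095]
 [-0.0095 -0.002   1.    ]
 [ 0.0016 -1.     -0.0019]]
```

>>> {"api": "jog_arm", "payload": {"motion": [[0,[0.013,0,-0.029],[0,0,0]],[0,[0.013,0,-0.029],[0,0,0]],[0,[0.013,0,-0.029],[0,0,0]],[0,[0.013,0,-0.029],[0,0,0]],[0,[0,0.03,0],[0,0,0]],[0,[0,0.03,0],[0,0,0]],[0,[0,0.03,0],[0,0,0]],[0,[0,0.03,0],[0,0,0]],[0,[0,0,0],[0,0,0]],[0,[0,0,0],[0,0,0]]]}}

```text
clock: 2.75
tcp_pos: [0.5, 0.0084, 0.1296]
orientation: [-1.572, 0.003, 0.003]
contact_force: [-0.5, 0.4, 0.3]
grip_width: -0.0002
```

```bash
python3 - <<'E'
from h import *
g=snap('wrist','w1.png'); print(g['xyz'],g['orientation']); snap('top','t1.png')
o=r.get_obs();print(o['tcp_pos'],o['joints'],o['contact_force'])
E
```

```text
[0.43489145 0.00862056 0.25503357] [2.08423087 2.08322567 0.27052638]
[0.50206129 0.00854168 0.13182318] [-0.38519579  0.36118799  0.29574935  2.08768534 -0.15865351  0.71126578
  1.58349662] [ 0.17239675 -0.01628701  0.47248279]
```

View pics/w1.png

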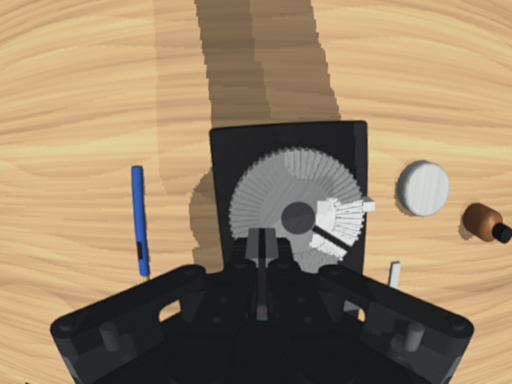

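View pics/t1.png

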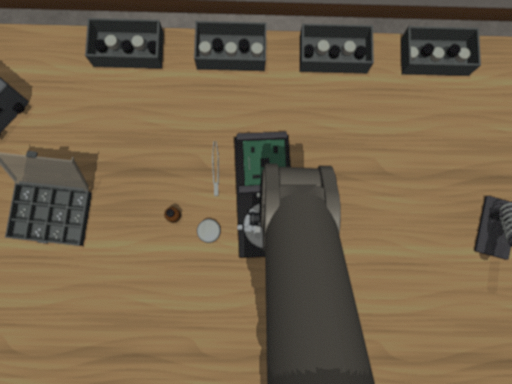

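The wrist view shows the ring centred near (298,217), with its line end at (350,250) and the pointer at (368,205). The tip is over the ring's -y side. Now lower and press.

>>> {"api": "jog_arm", "payload": {"motion": [[0,[0.002,0.015,-0.006],[0,0,0]],[0,[0,0.015,0],[0,0,0]],[0,[0,0.012,0],[0,0,0]],[0,[0,0.005,0],[0,0,0]],[0,[0,0.003,0],[0,0,0]],[0,[0,0.003,0],[0,0,0]],[0,[0,0.002,0],[0,0,0]],[0,[0,0.001,0],[0,0,0]],[0,[0,0,0],[0,0,0]]]}}

```text
clock: 3.6
tcp_pos: [0.504, 0.0025, 0.0751]
orientation: [-1.57, -0.002, -0.002]
contact_force: [0.6, 1.2, 4.5]
grip_width: -0.0002
```

```bash
python3 - <<'E'
from h import *
o=r.get_obs();print(o['clock'],o['tcp_pos'],o['joints'],o['contact_force'])
a=-90
for s in (12,15):
  n=360//s
  for i in range(n):
    p=np.radians(a+s*i);q=np.radians(a+s*(i+1)); print(i,a+s*i,(32*np.array([np.cos(q)-np.cos(p),np.sin(q)-np.sin(p)])).round(1),end='; ')
  print()
E
```

```text
3.6 [0.50398925 0.00250789 0.07509203] [-0.33883672  0.46169683  0.25955144  2.11323317 -0.20782828  0.58793126
  1.63875785] [0.63809141 1.19931478 4.49165309]
0 -90 [6.7 0.7]; 1 -78 [6.4 2.1]; 2 -66 [5.8 3.3]; 3 -54 [5.  4.5]; 4 -42 [3.9 5.4]; 5 -30 [2.7 6.1]; 6 -18 [1.4 6.5]; 7 -6 [0.  6.7]; 8 6 [-1.4  6.5]; 9 18 [-2.7  6.1]; 10 30 [-3.9  5.4]; 11 42 [-5.   4.5]; 12 54 [-5.8  3.3]; 13 66 [-6.4  2.1]; 14 78 [-6.7  0.7]; 15 90 [-6.7 -0.7]; 16 102 [-6.4 -2.1]; 17 114 [-5.8 -3.3]; 18 126 [-5.  -4.5]; 19 138 [-3.9 -5.4]; 20 150 [-2.7 -6.1]; 21 162 [-1.4 -6.5]; 22 174 [ 0.  -6.7]; 23 186 [ 1.4 -6.5]; 24 198 [ 2.7 -6.1]; 25 210 [ 3.9 -5.4]; 26 222 [ 5.  -4.5]; 27 234 [ 5.8 -3.3]; 28 246 [ 6.4 -2.1]; 29 258 [ 6.7 -0.7]; 
0 -90 [8.3 1.1]; 1 -75 [7.7 3.2]; 2 -60 [6.6 5.1]; 3 -45 [5.1 6.6]; 4 -30 [3.2 7.7]; 5 -15 [1.1 8.3]; 6 0 [-1.1  8.3]; 7 15 [-3.2  7.7]; 8 30 [-5.1  6.6]; 9 45 [-6.6  5.1]; 10 60 [-7.7  3.2]; 11 75 [-8.3  1.1]; 12 90 [-8.3 -1.1]; 13 105 [-7.7 -3.2]; 14 120 [-6.6 -5.1]; 15 135 [-5.1 -6.6]; 16 150 [-3.2 -7.7]; 17 165 [-1.1 -8.3]; 18 180 [ 1.1 -8.3]; 19 195 [ 3.2 -7.7]; 20 210 [ 5.1 -6.6]; 21 225 [ 6.6 -5.1]; 22 240 [ 7.7 -3.2]; 23 255 [ 8.3 -1.1];
```

>>> {"api": "jog_arm", "payload": {"motion": [[0,[0.0067,0,0.0007],[0,0,0]],[0,[0.0064,0,0.0021],[0,0,0]],[0,[0.0058,0,0.0033],[0,0,0]],[0,[0.005,0,0.0045],[0,0,0]],[0,[0.0039,0,0.0054],[0,0,0]],[0,[0.0027,0,0.0061],[0,0,0]]]}}

```text
clock: 4.1
tcp_pos: [0.5345, 0.0242, 0.0747]
orientation: [-1.571, -0.0, -0.001]
contact_force: [-1.2, -1.7, 4.6]
grip_width: -0.0
```

```bash
python3 - <<'E'
from h import *
g=snap('wrist','w2.png'); snap('top','t2.png')
o=r.get_obs();print(o['tcp_pos'],o['contact_force'],o['clock'])
for p in [(368,205),(298,217)]: print(ray(g,*p,.056,True))
E
```

```text
[0.53499601 0.02563107 0.07477275] [0.77232733 1.32242305 5.31822862] 4.2
[0.51363572 0.08080311 0.056     ]
[0.51983624 0.04322317 0.056     ]
```

View pics/w2.png

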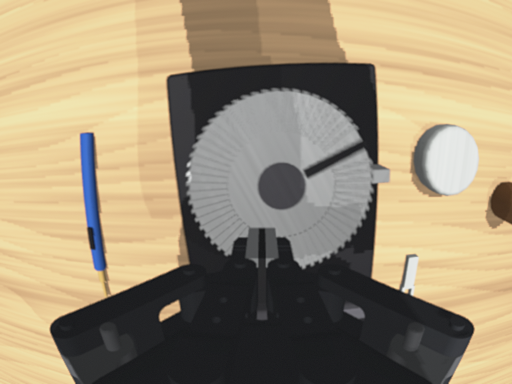

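View pics/t2.png

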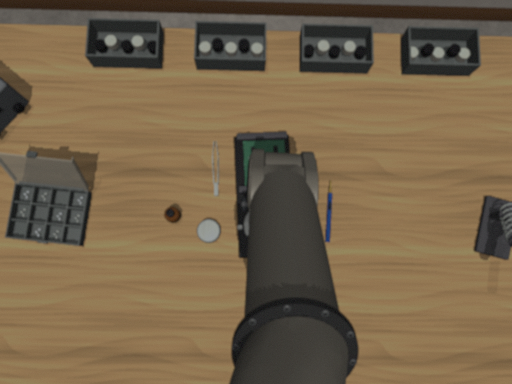

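Wrist view: line end at (362,147), just past the pointer at (380,174), so the first meeting is passed with the finger in contact. Slip is small. I continue the circle.

>>> {"api": "jog_arm", "payload": {"motion": [[0,[0.0014,0,0.0065],[0,0,0]],[0,[0,0,0.0067],[0,0,0]],[0,[-0.0014,0,0.0065],[0,0,0]],[0,[-0.0027,0,0.0061],[0,0,0]],[0,[-0.0039,0,0.0054],[0,0,0]],[0,[-0.005,0,0.0045],[0,0,0]],[0,[-0.0058,0,0.0033],[0,0,0]],[0,[-0.0064,0,0.0021],[0,0,0]],[0,[-0.0067,0,0.0007],[0,0,0]],[0,[-0.0067,0,-0.0007],[0,0,0]]]}}

```text
clock: 5.03
tcp_pos: [0.4972, 0.0665, 0.0749]
orientation: [-1.57, -0.003, -0.001]
contact_force: [1.1, -0.6, 4.6]
grip_width: 0.0002
```

```bash
cat >> h.py <<'E'
def look(f):
    g=snap('wrist',f); o=r.get_obs(); d=o['tcp_pos'][:2]-[.5035,.034]
    np.save('g.npy',g,allow_pickle=True)
    print('tip phi',np.degrees(np.arctan2(d[1],d[0])).round(1),'r',np.hypot(*d).round(4),'z',o['tcp_pos'][2].round(4),o['contact_force'].round(1),o['clock'])
    # unwrapped polar sample of ring top at r 30..45: brightness by angle
    z=.056; a=np.radians(np.arange(0,360,2)); c=np.array(g['xyz']);M=Rm(g)
    out=[]
    gray=cv2.cvtColor(g['image'],cv2.COLOR_RGB2GRAY)
    for t in a:
        v=[]
        for rr in (.020,.025,.030,.035,.040):
            p=M.T@(np.array([.5035+rr*np.cos(t),.034+rr*np.sin(t),z])-c)
            th=np.arctan2(np.hypot(p[0],p[1]),p[2]);k=th/np.hypot(p[0],p[1])
            u=g['cx']+g['fx']*k*p[0];w=g['cy']+g['fy']*k*p[1]
            v.append(gray[int(round(w)),int(round(u))] if 0<=w<383.5 and 0<=u<511.5 else 0)
        out.append(max(v))
    dark=[2*i for i,x in enumerate(out) if x<100]; print('dark angles',dark)
E
python3 - <<'E'
from h import *
look('w3.png')
E
```

```text
tip phi 104.0 r 0.0331 z 0.0746 [-0.2  0.9  5.5] 5.0833
dark angles [0, 2, 4, 6, 8, 10, 12, 14, 16, 18, 20, 22, 24, 26, 28, 30, 32, 34, 36, 38, 40, 42, 44, 46, 48, 50, 52, 54, 56, 58, 60, 62, 64, 66, 68, 70, 72, 74, 76, 78, 86, 88, 90, 92, 94, 96, 98, 100, 102, 104, 106, 108, 110, 112, 220, 222, 224, 304, 306, 308, 310, 312, 314, 316, 318, 320, 322, 324, 326, 328, 336, 338, 340, 342, 344, 346, 348, 350, 352, 354, 356, 358]
```

View pics/w3.png

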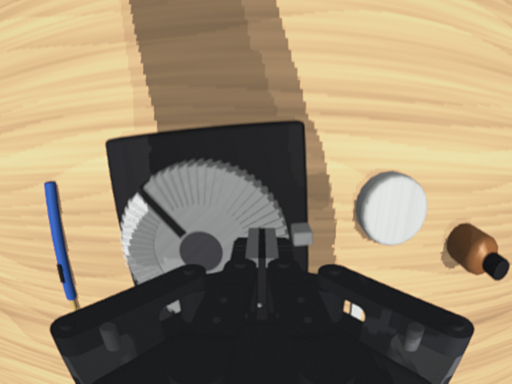

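>>> {"api": "jog_arm", "payload": {"motion": [[0,[-0.0064,0,-0.0021],[0,0,0]],[0,[-0.0058,0,-0.0033],[0,0,0]],[0,[-0.005,0,-0.0045],[0,0,0]],[0,[-0.0039,0,-0.0054],[0,0,0]],[0,[-0.0027,0,-0.0061],[0,0,0]],[0,[-0.0014,0,-0.0065],[0,0,0]],[0,[0,0,-0.0067],[0,0,0]],[0,[0.0014,0,-0.0065],[0,0,0]],[0,[0.0027,0,-0.0061],[0,0,0]],[0,[0.0039,0,-0.0054],[0,0,0]]]}}

```text
clock: 5.92
tcp_pos: [0.4785, 0.0133, 0.0744]
orientation: [-1.57, 0.0, 0.001]
contact_force: [-1.0, 2.9, 5.1]
grip_width: -0.0001
```

```bash
python3 - <<'E'
from h import *
look('w4.png')
E
```

```text
tip phi -137.5 r 0.0324 z 0.0746 [-0.9 -0.1  5.5] 5.9667
dark angles [0, 2, 4, 6, 8, 10, 12, 14, 16, 18, 20, 22, 24, 26, 28, 30, 32, 34, 36, 38, 40, 42, 44, 46, 48, 50, 52, 66, 68, 70, 72, 74, 76, 78, 80, 82, 84, 86, 88, 90, 92, 94, 212, 214, 216, 218, 220, 222, 224, 226, 228, 230, 232, 234, 236, 240, 242, 244, 246, 248, 250, 252, 254, 256, 258, 260, 262, 264, 266, 268, 270, 272, 274, 276, 278, 280, 282, 284, 286, 288, 290, 292, 294, 296, 298, 300, 302, 320, 322, 324, 326, 328, 330, 332, 334, 336, 338, 340, 342, 344, 346, 348, 350, 352, 354, 356, 358]
```

View pics/w4.png

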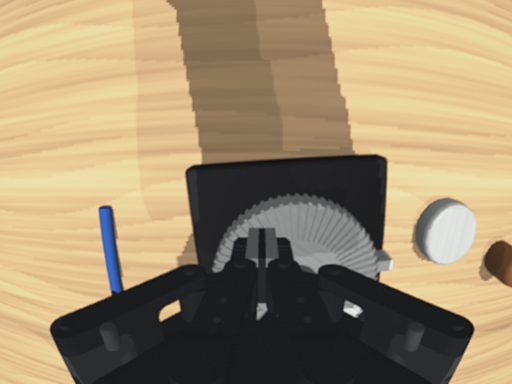

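Line is hidden under the gripper, as expected (about 325°). I continue.

>>> {"api": "jog_arm", "payload": {"motion": [[0,[0.005,0,-0.0045],[0,0,0]],[0,[0.0058,0,-0.0033],[0,0,0]],[0,[0.0064,0,-0.0021],[0,0,0]],[0,[0.0067,0,-0.0007],[0,0,0]],[0,[0.0067,0,0.0007],[0,0,0]],[0,[0.0064,0,0.0021],[0,0,0]],[0,[0.0058,0,0.0033],[0,0,0]],[0,[0.005,0,0.0045],[0,0,0]],[0,[0.0039,0,0.0054],[0,0,0]],[0,[0.0027,0,0.0061],[0,0,0]]]}}

```text
clock: 6.8
tcp_pos: [0.5336, 0.0241, 0.0744]
orientation: [-1.571, 0.001, -0.0]
contact_force: [-0.9, -0.9, 5.3]
grip_width: 0.0003
```

```bash
python3 - <<'E'
from h import *
look('w5.png')
E
```

```text
tip phi -14.8 r 0.0318 z 0.0745 [ 0.1 -1.   5. ] 6.85
dark angles [66, 68, 70, 72]
```

View pics/w5.png

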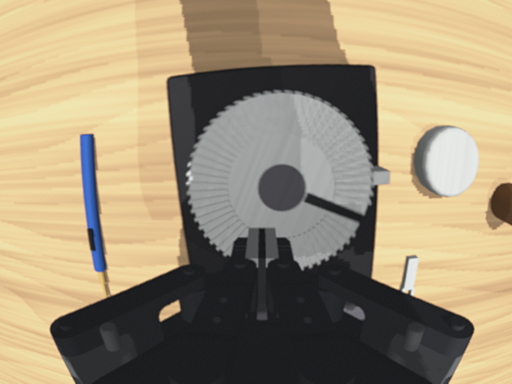

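Wrist view: line end at (362,216), at 69°, still short of the pointer (second approach), which fits a slip ratio of 0.86. About 445° of tip travel remains. I'll do another full circle.

>>> {"api": "jog_arm", "payload": {"motion": [[0,[0.0014,0,0.0065],[0,0,0]],[0,[0,0,0.0067],[0,0,0]],[0,[-0.0014,0,0.0065],[0,0,0]],[0,[-0.0027,0,0.0061],[0,0,0]],[0,[-0.0039,0,0.0054],[0,0,0]],[0,[-0.005,0,0.0045],[0,0,0]],[0,[-0.0058,0,0.0033],[0,0,0]],[0,[-0.0064,0,0.0021],[0,0,0]],[0,[-0.0067,0,0.0007],[0,0,0]],[0,[-0.0067,0,-0.0007],[0,0,0]]]}}

```text
clock: 7.68
tcp_pos: [0.4971, 0.0664, 0.0748]
orientation: [-1.57, -0.002, -0.001]
contact_force: [1.0, 0.6, 5.7]
grip_width: -0.0
```

```bash
python3 - <<'E'
from h import *
look('w6.png')
E
```

```text
tip phi 104.2 r 0.033 z 0.0746 [-1.1  0.2  5.1] 7.7333
dark angles [0, 2, 4, 6, 8, 10, 12, 14, 16, 18, 20, 22, 24, 26, 28, 30, 32, 34, 36, 38, 40, 42, 44, 46, 48, 50, 52, 54, 56, 58, 60, 62, 64, 66, 68, 70, 72, 74, 76, 78, 88, 90, 92, 94, 96, 98, 100, 102, 104, 106, 108, 110, 112, 170, 172, 174, 302, 304, 306, 308, 310, 312, 314, 316, 318, 320, 322, 324, 326, 328, 336, 338, 340, 342, 344, 346, 348, 350, 352, 354, 356, 358]
```

View pics/w6.png

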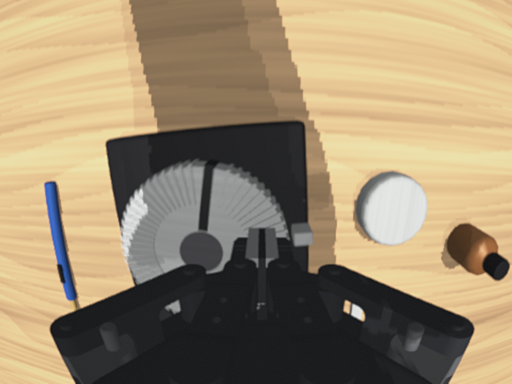

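Line at 172° (pixel (210,163)), so one full turn is passed. 281° remains.

>>> {"api": "jog_arm", "payload": {"motion": [[0,[-0.0064,0,-0.0021],[0,0,0]],[0,[-0.0058,0,-0.0033],[0,0,0]],[0,[-0.005,0,-0.0045],[0,0,0]],[0,[-0.0039,0,-0.0054],[0,0,0]],[0,[-0.0027,0,-0.0061],[0,0,0]],[0,[-0.0014,0,-0.0065],[0,0,0]],[0,[0,0,-0.0067],[0,0,0]],[0,[0.0014,0,-0.0065],[0,0,0]],[0,[0.0027,0,-0.0061],[0,0,0]],[0,[0.0039,0,-0.0054],[0,0,0]]]}}

```text
clock: 8.57
tcp_pos: [0.4785, 0.0132, 0.0744]
orientation: [-1.57, 0.0, 0.001]
contact_force: [-2.3, 1.8, 5.1]
grip_width: -0.0
```

>>> {"api": "jog_arm", "payload": {"motion": [[0,[0.005,0,-0.0045],[0,0,0]],[0,[0.0058,0,-0.0033],[0,0,0]],[0,[0.0064,0,-0.0021],[0,0,0]],[0,[0.0067,0,-0.0007],[0,0,0]],[0,[0.0067,0,0.0007],[0,0,0]],[0,[0.0064,0,0.0021],[0,0,0]],[0,[0.0058,0,0.0033],[0,0,0]],[0,[0.005,0,0.0045],[0,0,0]],[0,[0.0039,0,0.0054],[0,0,0]],[0,[0.0027,0,0.0061],[0,0,0]]]}}

```text
clock: 9.4
tcp_pos: [0.5335, 0.024, 0.0744]
orientation: [-1.571, 0.001, -0.0]
contact_force: [-0.2, -2.0, 4.9]
grip_width: -0.0001
```

```bash
python3 - <<'E'
from h import *
look('w7.png')
E
```

```text
tip phi -15.1 r 0.0317 z 0.0744 [0.5 0.3 4.8] 9.45
dark angles [16, 18, 20, 22]
```

View pics/w7.png

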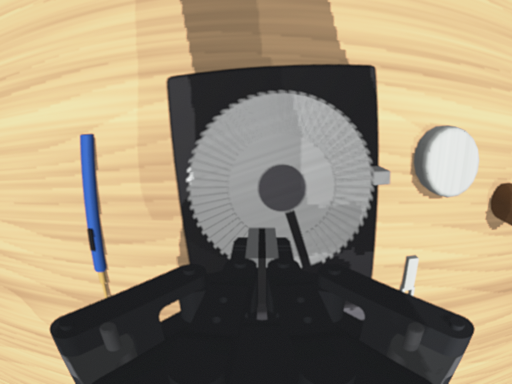

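Line at 19° (end at (306,264)), with 74° left. That is about 86° of tip travel, or 7 rows, after which I lift straight up.

>>> {"api": "jog_arm", "payload": {"motion": [[0,[0.0014,0,0.0065],[0,0,0]],[0,[0,0,0.0067],[0,0,0]],[0,[-0.0014,0,0.0065],[0,0,0]],[0,[-0.0027,0,0.0061],[0,0,0]],[0,[-0.0039,0,0.0054],[0,0,0]],[0,[-0.005,0,0.0045],[0,0,0]],[0,[-0.0058,0,0.0033],[0,0,0]],[0,[0,0,0],[0,0,0]],[0,[0,0,0],[0,0,0]]]}}

```text
clock: 10.2
tcp_pos: [0.5157, 0.0642, 0.0745]
orientation: [-1.57, -0.0, 0.001]
contact_force: [-1.0, 0.8, 5.1]
grip_width: -0.0
```

```bash
python3 - <<'E'
from h import *
look('w8.png')
E
```

```text
tip phi 68.0 r 0.0326 z 0.0745 [-1.1  1.9  4.7] 10.25
dark angles [54, 60, 62, 64, 92, 94, 96, 98]
```

View pics/w8.png

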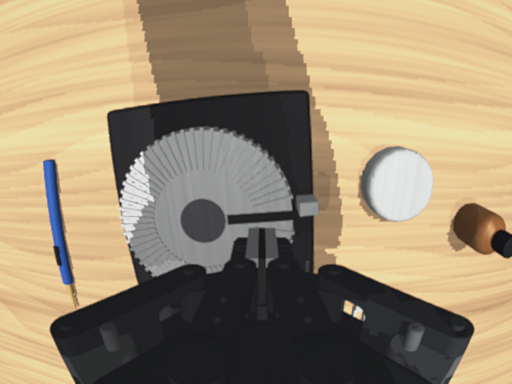

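The line (end near (294,215)) now points at the pointer (307,206), at about 94–95°. I lift straight up and check from above.

>>> {"api": "jog_arm", "payload": {"motion": [[0,[0,-0.004,0],[0,0,0]],[0,[0,-0.006,0],[0,0,0]],[0,[0,-0.02,0],[0,0,0]],[0,[0,-0.03,0],[0,0,0]],[0,[0,-0.035,0],[0,0,0]],[0,[0,-0.035,0],[0,0,0]],[0,[0,-0.035,0.03],[0,0,0]],[0,[0,0,0.035],[0,0,0]],[0,[0,0,0.035],[0,0,0]],[0,[0,0,0.035],[0,0,0]]]}}

```text
clock: 11.08
tcp_pos: [0.5158, 0.1966, 0.2371]
orientation: [-1.57, 0.0, -0.002]
contact_force: [0.9, 1.0, -0.2]
grip_width: 0.0002
```

>>> {"api": "jog_arm", "payload": {"motion": [[0,[0,0,0.035],[0,0,0]],[0,[0,0,0.035],[0,0,0]],[0,[0,0,0.035],[0,0,0]],[0,[0,0,0.03],[0,0,0]],[0,[0,0,0.03],[0,0,0]],[0,[0,0,0.02],[0,0,0]],[0,[0,0,0],[0,0,0]],[0,[0,0,0],[0,0,0]],[0,[0,0,0],[0,0,0]],[0,[0,0,0],[0,0,0]]]}}

```text
clock: 11.92
tcp_pos: [0.5165, 0.3787, 0.236]
orientation: [-1.572, 0.002, -0.002]
contact_force: [0.5, -0.7, 0.5]
grip_width: 0.0
```

```bash
python3 - <<'E'
from h import *
g=r.grab_frame('top'); im=g['image']
c=im[120:270,150:350]; cv2.imwrite('pics/top_zoom2.png',cv2.cvtColor(cv2.resize(c,None,fx=4,fy=4,interpolation=cv2.INTER_CUBIC),cv2.COLOR_RGB2BGR))
print(r.get_obs()['contact_force'])
E
```

```text
[-0.66876255  0.4898161  -0.44760677]
```

View pics/top_zoom2.png

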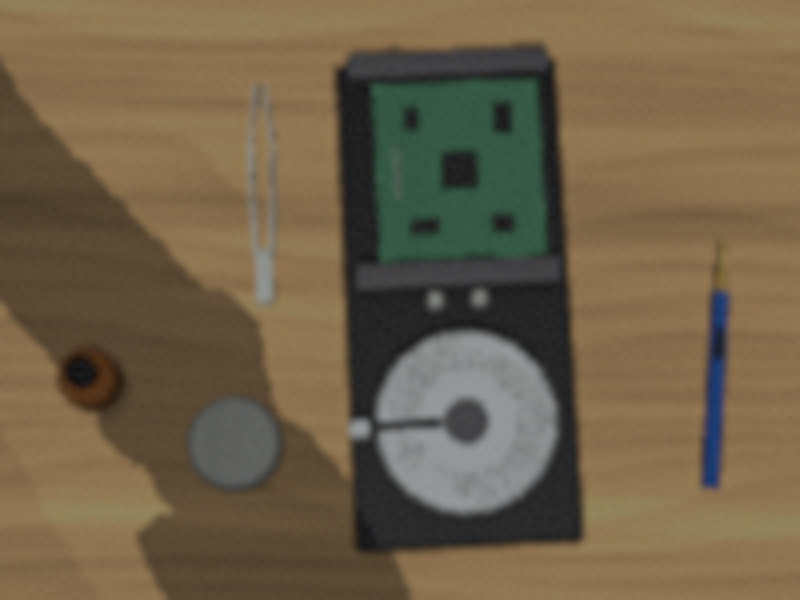

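The dark line runs from the hub (465,421) to (375,427), straight at the pointer (360,429). All the other things are where they were in the first picture, and the arm is clear.

```bash
python3 - <<'E'
from bench import r
print(r.hand_in())
E
```

```text
the job is handed in; nothing more can be done
None
```

I turned the locking ring counter-clockwise to the pointer and then two more full turns, and handed the job in at about 12 s. The shut fingertips pressed about 5 mm down (readings of 4.5–5.7 N) and moved in 32 mm circles about the axis.

- **Turn count:** I followed the line in the wrist camera. It started at 55° and read 222°, 429°, 532° and 739° along the way (unwrapped). It ended at about 814°, against a target of about 813°. The ring turned about 0.86 of the tip's travel because of slip. In one check image the gripper hid the line, and the next image agreed with the expected angle.
- **Final check from above:** the line points straight at the pointer, within about 2° by eye. Board, pen, pot, tweezers and flux bottle show no visible shift from the first picture. The arm is clear and the force reading is at the zero-noise level.
- **Small disagreement:** while the ring was still pressed down, the wrist view put the line at about 95°, against the pointer's 93–94°. That is far inside the 17° allowed. No check failed.

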